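Set an articulator's upper bow into its hinge and hold it for pinning

TASK

The dental articulator on the mat has to be put together: pull its hinge pin by the knurled knob as far out as it goes so that the slot between the two hinge knuckles of the lower frame is free, then pick up the loose upper bow and lower the knuckle at its rear end fully down into the seat in that slot, the bow level and reaching forward over the mounted cast, so that all three knuckle holes line up. Finish while still holding the bow there, lightly pressed into the seat, so that a colleague can push the pin through; leave the pin drawn out and the other things on the bench where they are.

Things in the scene. Friction and masses are not known exactly. Their poses are not given: they have to be found in the camera images.
- lower_frame: Lower frame of a hinge articulator, bare aluminium, stands firm (cannot be moved): base plate 112 x 70 mm (x -54 to +58 mm), 12 mm high, with a grey plaster cast on it (top at z = 60 mm) and two hinge knuckles at the rear. Origin under the middle, on the mat (whose top is at world z = 2 mm); z up; x from the front to the hinge at the rear; y along the hinge axis, towards the knob of the pin.
- frame_bore (a point): Middle of the hinge axis, in the slot between the two outer knuckles, at x 42, y 0, z 95 mm of the lower frame (same axes). Knuckles: 10 mm thick, 26 mm long in x, tops at z = 108 mm. Slot: 18.5 mm wide in y, open to the top, front and rear, upper inner edges bevelled 5 mm. Its floor is a 90 degree V seat: a 20 mm round knuckle resting in it is exactly centred here.
- hinge_pin (a joint): How far the hinge pin is drawn out along the lower frame's +y, in m: 0 = fully in, through both outer knuckles and across the slot; 0.034 = drawn out to its stop. From 0.029 its tip is out of the slot. It slides with about 2.5 N of friction, stays where it is left and cannot come off.
- pin_knob (a point): Middle of the pin's knurled steel knob (moves with the pin), a cylinder 16 mm in diameter and 20 mm long lying along the lower frame's y, 95 mm above the mat, 41 mm from point frame_bore along +y when the pin is fully in (12 mm of free pin between knob and knuckle). Axes as the lower frame's; pull along +y.
- upper_bow: Loose aluminium upper bow, about 0.16 kg, lying flat, right way up. Origin: middle of the underside, z up, x from front to rear knuckle. Bar 14 mm wide (y), z 10 to 24 mm, x -52 to +42 mm. Under it a round plate, 44 mm across, centre x -12 mm, z 0 to 5 mm; on it a 12 mm screw up to z 31 mm. Centre of mass near x -5 mm. Grasp across the bar at x 5 to 20 mm, fingertips 6 to 8 mm above the underside.
- bow_bore (a point): Centre of the hole in the bow's rear knuckle: at x = 45, y = 0, z = 10 mm of the bow, axes as the bow's. The knuckle is a cylinder 20 mm in diameter and 16 mm wide along y; the hole (6.8 mm) runs along y.
- bow_front (a point): Middle of the clamp block at the front of the bow: at x = -50, y = 0, z = 17 mm of the bow, axes as the bow's.
- spatula: Bystander: plaster spatula, 177 mm long and 10 mm high, lying between the frame and the bow. Origin near its middle, on the mat; its length is along its y.
- denture: Bystander: pink denture, 44 x 56 x 21 mm, on the bench in front of the mat. Origin: middle of its underside.
- bite_splint: Bystander: clear bite splint, 43 x 64 x 13 mm, at the left. Origin: middle of its underside.
- felt_wheel: Bystander: round felt wheel, 48 mm in diameter, 12 mm high, on the bench in front of the mat at the right. Origin: middle of its underside.
- wax_block: Bystander: yellow wax block, 30 x 62 x 19 mm, on the bench at the right edge. Origin: middle of its underside.
Not all that is in view belongs to the job. There is more than one size of the lower_frame; the one meant has the size given above.

How it is judged (in metres and radians):
On the way, in this order (a step that is already met when the one before it is completed fails the run):
1. the hinge pin is drawn out of the slot (value of joint hinge_pin above 0.029 m), for 0.2 s.
2. the upper bow is held in the fingers, clear of the mat (height (world z) of upper_bow above 0.04 m and contact force between the fingers and upper_bow above 2 N), for 0.2 s.
At the end, for the whole second after the job is handed in: Pin drawn out 29 mm or more; bow gripped, at rest and pressed into the seat with 0.3 to 40 N; its hole within 2 mm of the hinge axis (x, z), 3 mm of mid-slot (y) and 0.09 rad of the axis direction; bow level to 0.14 rad, right way up, reaching forward over the cast (value of joint hinge_pin above 0.029 m and x of bow_bore in the frame of frame_bore between -0.002 and 0.002 m and z of bow_bore in the frame of frame_bore between -0.002 and 0.002 m and y of bow_bore in the frame of frame_bore between -0.003 and 0.003 m and angle between the y axis of bow_bore and the y axis of frame_bore, either way round below 0.09 rad and angle between upper_bow's own z axis and vertical below 0.14 rad and x of bow_front in the frame of frame_bore below -0.08 m and contact force between the fingers and upper_bow above 2 N and contact force between upper_bow and lower_frame between 0.3 and 40 N and linear speed of upper_bow below 0.01 m/s); the arm keeps its last pose, push and grip.
It fails at once if a bystander is shifted by more than 30 mm (distance of any of spatula, denture, bite_splint, felt_wheel, wax_block from where it was at the start of the episode above 0.03 m).
It also fails if it takes over 51 s, if anything falls off the work surface, if the arm or the gripper's body presses on something with over 40 N, if the wrist force passes 120 N, or if a joint passes its speed limit or range.

ROBOT

A 6-joint arm with a two-finger parallel gripper is mounted at the origin on a cart in front of the work surface, level with it; the furniture and walls round the work are solid. World frame = base frame: x ahead of the robot, y to its left, z up, the work surface at z = 0. Lengths are in m, angles in degrees, forces in N, time in s.
With the tool pointing down it reaches from about 0.3 to 0.75 m from the base axis. Payload 8.5 kg.
Tool frame: the origin (TCP) lies midway between the tips of the shut fingers; the grasp point (between the pads) lies behind it (grasp_offset is the z of the grasp point in the tool frame, in m); z points along the fingers, y is the direction in which the jaws open and shut (so a half turn about z gives the same grasp; the last joint's range is limited). The gripper opens to 85 mm and grips with 20 to 120 N. Pads are 22 mm wide; open, the fingers measure 114 mm over their backs; the gripper's body (76 mm by 85 mm) begins 54 mm behind the grasp point. The pads swing forward as they close: fully open they stand 13 mm farther back than shut.
Start: joints at [64.039, 21.807, 74.336, -0, 83.858, -12.336], TCP at [0.13, 0.535, 0.231] pointing down, gripper open.
Joint ranges: [-178.18, 178.18], [-50.72, 133.34], [12.68, 142.11], [-81.47, 261.47], [9.98, 163.14], [-165.26, 165.26]. Speed limits (degrees/s): [136.94, 136.94, 180, 180, 180, 180].

INTERFACE

Orientations are given as a 3x3 rotation matrix whose columns are the frame's x, y, z axes.
In Python, from rig import * gives the robot as it stands.
- The arm moves only by the shell command python3 -m pendant 'ROWS' [FORCE]. ROWS is JSON, one flat list of numbers, 7 for each row, row after row: the finger opening in mm, from 0 to 85.4, then the shift along the tool's x, y, z in units of 50 mm (1.0 is 50 mm), then the turn, a rotation vector about the tool's x, y, z in units of 8 degrees (1.0 is 8 degrees). In form: [hand, dx, dy, dz, wx, wy, wz, hand, dx, dy, dz, wx, wy, wz, ...]. A call has 1 to 12 rows; each row shifts and turns the commanded pose from where the row before left it, along the tool's axes as they then stand; what a row does not reach is not made up. A row lasts 1/10 s, in which the tool goes at most 50 mm and 8.59 degrees, less where a joint would pass 70% of its speed; a pose out of reach is approached as far as the arm can. A call is refused whole if a number of a shift passes 1 or a number of a turn 1, either way. A call with a gripper value outside its range is refused whole. The fingers move at their own pace and stop on an object; FORCE is the grip in N (left out, the last holds). Time passes only in rows, so rows that do not move let the fingers close. It gives the time, the measured TCP pose, the force and the opening at its end, in the units of the state.
- observe(): the state, without advancing time (a new reading comes with each control period).
- get_image(name): name is "side" or "top" or "wrist"; returns a dict with "frame" (400x640x3 uint8, red, green, blue), "depth" (400x640 float32, m along the optical axis (not along the pixel's ray), 0 where there is no reading), "K" (3x3 intrinsics, pixels), "rvec" (rotation vector, rad) and "tvec" (3), from world to camera coordinates, as OpenCV has them. Camera axes: x right, y down, z forward; pixel columns grow to the right and rows downward; lengths in m; the calibration is good to about 2 mm. A picture is of the moment at which its call begins.
- close_job(): hands the job in, once; it reports no verdict.
The state is a dict: "time_s": time; "q": joint angles; "qvel": joint speeds; "joint_efforts": joint torques, N m; "position": TCP position; "tool_rot": TCP orientation; "ft_force": force on the tool from outside, world axes, zero at the start; "wrist_torque": the same for the moment, N m; "grip_width": finger opening in m.
Only numpy, scipy, OpenCV 4.12 (cv2) and the standard library are available. Lean on these libraries where they do the work, as an engineer would, in place of code of your own. Each camera call takes 0.05 s, during which the arm holds its last target.

## Working session

There is one attempt and no reset: what is moved stays moved. The work goes in short steps, Python scripts to look and compute and a shell command to move; the robot and the scene stay as the last step left them, time stands still between calls to the robot, and variables do not carry over. Pictures are saved under pics/ and viewed, and the job is handed in when it is done.

```bash
ls; mkdir -p pics
python3 - <<'E'
from rig import *
import cv2,numpy as np
s=observe(); print({k:s[k] for k in ('time_s','position','tool_rot','ft_force','grip_width')})
for n in("side","top","wrist"):
    d=get_image(n); cv2.imwrite(f"pics/{n}0.png",d["frame"][:,:,::-1]); np.savez(f"{n}0.npz",**d)
    R=cv2.Rodrigues(np.array(d["rvec"],float))[0]; print(n,(-R.T@np.array(d["tvec"]).ravel()).round(3),d["K"][0][0],R.round(2).tolist())
print(globals().get('grasp_offset'))
E
```

```text
pics
{'time_s': 0.0, 'position': array([0.1294312, 0.5342345, 0.2307215]), 'tool_rot': array([[-9.71855976e-01,  2.35574947e-01, -6.37958823e-04],
       [ 2.35575607e-01,  9.71855133e-01, -1.31693816e-03],
       [ 3.09765919e-04, -1.43016176e-03, -9.99998929e-01]]), 'ft_force': array([-0.57841336,  0.25143688,  1.14320501]), 'grip_width': 0.08503273158137846}
side [0.207 1.058 0.61 ] 366.5215737033785 [[-0.94, -0.34, 0.0], [-0.17, 0.45, -0.87], [0.3, -0.82, -0.48]]
top [0.28  0.161 1.342] 411.36840542129414 [[-0.01, -1.0, 0.01], [-0.98, 0.01, -0.18], [0.18, -0.01, -0.98]]
wrist [0.048 0.552 0.372] 358.78192938137636 [[0.23, 0.97, -0.0], [0.92, -0.22, 0.32], [0.31, -0.08, -0.95]]
-0.0187
```

View pics/side0.png

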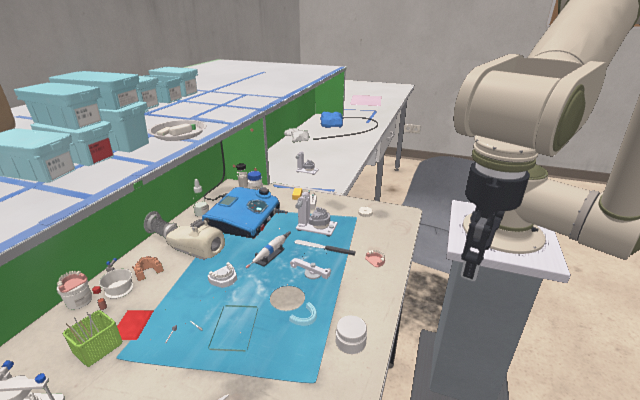

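View pics/top0.png

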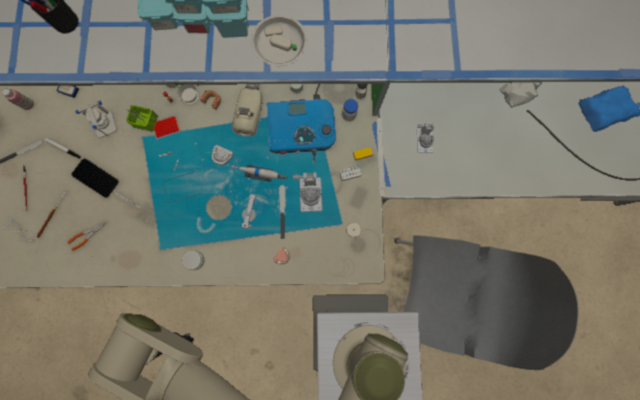

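View pics/wrist0.png

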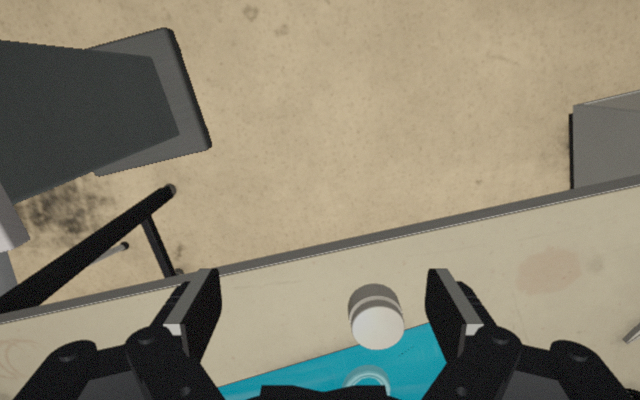

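Run:
```python
import cv2
t=cv2.imread("pics/top0.png"); s=cv2.imread("pics/side0.png")
cv2.imwrite("pics/tc.png",cv2.resize(t[150:270,220:380],None,fx=5,fy=5,interpolation=cv2.INTER_CUBIC))
cv2.imwrite("pics/sc.png",cv2.resize(s[180:290,240:400],None,fx=5,fy=5,interpolation=cv2.INTER_CUBIC))
```

```text
(no output)
```

View pics/tc.png

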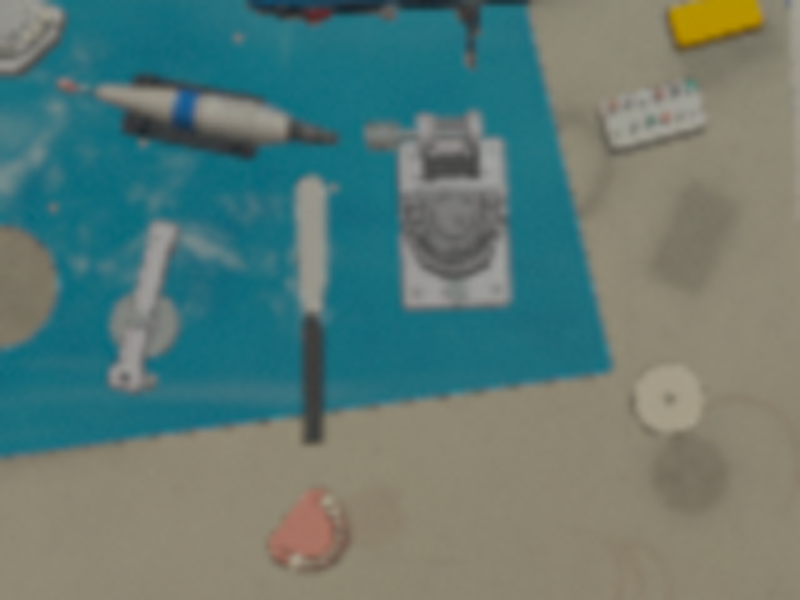

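View pics/sc.png

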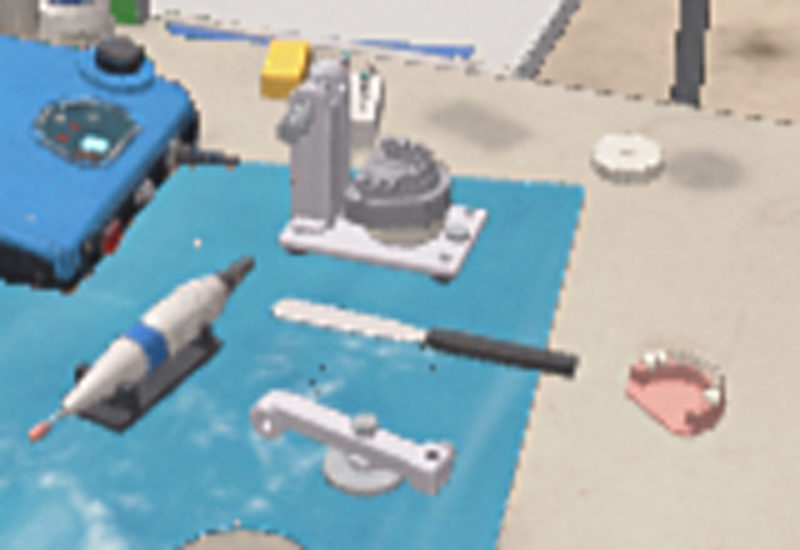

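```bash
cat > h.py <<'E'
import numpy as np,cv2
def cloud(d):
    K=np.array(d["K"]);Z=np.array(d["depth"],float);R=cv2.Rodrigues(np.array(d["rvec"],float))[0];t=np.array(d["tvec"]).ravel()
    v,u=np.mgrid[:Z.shape[0],:Z.shape[1]]
    P=np.stack([(u-K[0,2])/K[0,0]*Z,(v-K[1,2])/K[1,1]*Z,Z],-1)
    W=(P-t)@R; W[Z<=0]=np.nan
    return W
def proj(d,X):
    R=cv2.Rodrigues(np.array(d["rvec"],float))[0]; X=np.atleast_2d(X)
    return cv2.projectPoints(X.astype(float),np.array(d["rvec"],float),np.array(d["tvec"],float),np.array(d["K"],float),None)[0][:,0]
def ray(d,u,v,z):
    K=np.array(d["K"]);R=cv2.Rodrigues(np.array(d["rvec"],float))[0];t=np.array(d["tvec"]).ravel()
    c=-R.T@t; r=R.T@np.array([(u-K[0,2])/K[0,0],(v-K[1,2])/K[1,1],1]); return c+r*(z-c[2])/r[2]
E
python3 - <<'E'
from h import *
np.set_printoptions(precision=4,suppress=True)
d=dict(np.load("top0.npz"));W=cloud(d)
def tp(x,y): return 220+x/5-.4,150+y/5-.4
for n,x,y in[("base fl",402,307),("base fr",511,303),("base rl",402,143),("base rr",508,140)]: print(n,ray(d,*tp(x,y),.014))
for n,x,y,z in[("knobend",365,134,.097),("knobR",400,132,.097),("kn TL",416,113,.11),("kn TR",482,112,.11),("bow rear",163,222,.015),("bow rear edge",163,240,.012),("bowfront",125,390,.02),("plate",144,324,.007),("screw",141,321,.033)]: print(n,ray(d,*tp(x,y),z))
for n,a in[("frame",W[170:215,298:325]),("bow",W[192:232,238:262])]:
    a=a[np.isfinite(a[...,0])]
    for lo,hi in[(.005,.02),(.02,.03),(.03,.05),(.05,.07),(.07,.1),(.1,.12)]:
        b=a[(a[:,2]>lo)&(a[:,2]<hi)]
        if len(b)>2: print(n,lo,hi,len(b),b.min(0),b.max(0),b.mean(0))
m=W[215:225,290:300].reshape(-1,3);print("mat",np.nanmean(m,0))
d=dict(np.load("side0.npz"));W=cloud(d)
def sp(x,y): return 240+x/5-.4,180+y/5-.4
for n,x,y in[("boreR",268,425),("screwtop",364,418),("barfront",432,452),("knob end",292,125),("knuckle top",330,70)]:
    u,v=sp(x,y); print(n,W[round(v),round(u)])
E
```

```text
base fl [0.4751 0.2111 0.014 ]
base fr [0.4769 0.14   0.014 ]
base rl [0.5847 0.2107 0.014 ]
base rr [0.586  0.1406 0.014 ]
knobend [0.5716 0.2306 0.097 ]
knobR [0.5727 0.2089 0.097 ]
kn TL [0.5815 0.1985 0.11  ]
kn TR [0.5817 0.1578 0.11  ]
bow rear [0.5329 0.3676 0.015 ]
bow rear edge [0.5215 0.3679 0.012 ]
bowfront [0.4221 0.3895 0.02  ]
plate [0.4667 0.3801 0.007 ]
screw [0.465  0.3778 0.033 ]
frame 0.005 0.02 379 [0.4657 0.1307 0.005 ] [0.6146 0.218  0.0199] [0.5253 0.1741 0.0127]
frame 0.02 0.03 37 [0.477  0.1491 0.0202] [0.5798 0.2039 0.028 ] [0.5406 0.1761 0.0232]
frame 0.03 0.05 129 [0.4906 0.1455 0.0304] [0.5611 0.2099 0.05  ] [0.5239 0.178  0.0458]
frame 0.05 0.07 218 [0.4915 0.1487 0.05  ] [0.5614 0.2095 0.0681] [0.5239 0.177  0.0556]
frame 0.07 0.1 59 [0.5575 0.1612 0.0709] [0.583  0.2107 0.0996] [0.567  0.1787 0.0899]
frame 0.1 0.12 74 [0.5584 0.1609 0.1   ] [0.583  0.2137 0.1148] [0.57   0.1863 0.1061]
bow 0.005 0.02 274 [0.4117 0.3382 0.005 ] [0.5418 0.416  0.0198] [0.4794 0.3761 0.0077]
bow 0.02 0.03 145 [0.423  0.3599 0.0201] [0.5283 0.3968 0.0297] [0.4727 0.3778 0.0257]
bow 0.03 0.05 22 [0.4225 0.3625 0.0301] [0.5168 0.3963 0.0382] [0.4615 0.3812 0.0329]
mat [0.4489 0.2296 0.003 ]
boreR [0.5216 0.3756 0.0085]
screwtop [0.4678 0.3789 0.0322]
barfront [0.4274 0.3888 0.029 ]
knob end [0.5668 0.2278 0.0993]
knuckle top [0.5653 0.1698 0.1061]
```

Candidates. Lower frame: the one on the mat (top view 311,192; 110 x 70 mm measured, as described) and another on the side bench (426,137), which is out of reach, so I take the first. The articulator at (100,117) is a complete one. The bow is at (249,210); the similar light thing at (262,172) is a handpiece. The crop confirms the frame: knob at (295,177) on its +y side, hinge towards +x.

```bash
cat > go.py <<'E'
from rig import *
import numpy as np,sys
from scipy.spatial.transform import Rotation as Ro
# usage: go.py x y z yaw_of_tool_y_deg : error in tool axes, row units
def go(p,yaw):
    s=observe();R=s["tool_rot"];t=np.array(p)-s["position"]
    a=np.deg2rad(yaw);y=np.array([np.cos(a),np.sin(a),0]);z=np.array([0,0,-1.]);T=np.stack([np.cross(y,z),y,z],1)
    w=Ro.from_matrix(R.T@T).as_rotvec(degrees=True)
    print("t",round(s["time_s"],2),"pos",s["position"].round(4),"yaw",np.rad2deg(np.arctan2(R[1,1],R[0,1])).round(2),"q",s["q"].round(0),"F",s["ft_force"].round(2),"w",s["grip_width"].round(4))
    print("shift/50mm now",(R.T@t/.05).round(3),"after turn",(T.T@t/.05).round(3),"turn/8deg",(w/8).round(3))
if __name__=="__main__":
    v=[float(x) for x in sys.argv[1:]]; go(v[:3],v[3])
E
python3 go.py .572 .2195 .2 0.6
```

```text
Traceback (most recent call last):
  File "go.py", line 12, in <module>
    v=[float(x) for x in sys.argv[1:]]; go(v[:3],v[3])
                                        ~~^^^^^^^^^^^^
  File "go.py", line 9, in go
    print("t",round(s["time_s"],2),"pos",s["position"].round(4),"yaw",np.rad2deg(np.arctan2(R[1,1],R[0,1])).round(2),"q",s["q"].round(0),"F",s["ft_force"].round(2),"w",s["grip_width"].round(4))
                                                                                                                                                                        ^^^^^^^^^^^^^^^^^^^^^
AttributeError: 'float' object has no attribute 'round'
```

```bash
sed -i 's/s\["grip_width"\].round(4)/round(s["grip_width"],4)/' go.py; python3 go.py .572 .2195 .2 0.6
```

```text
t 0.15 pos [0.1295 0.5343 0.2309] yaw 76.37 q [ 64.  22.  74.   0.  84. -12.] F [-0.04 -0.75 -0.08] w 0.0855
shift/50mm now [-10.085  -4.034   0.619] after turn [-6.389  8.784  0.617] turn/8deg [-7.000e-03  4.000e-03  9.472e+00]
```

```bash
python3 -m pendant '[50,-0.3,-0.12,0,0,0,0, 50,-0.6,-0.24,0,0,0,0, 50,-0.6,-0.24,0,0,0,0, 50,-0.6,-0.24,0,0,0,0, 50,-0.6,-0.24,0,0,0,0, 50,-0.6,-0.24,0,0,0,0, 50,-0.6,-0.24,0,0,0,0, 50,-0.6,-0.24,0,0,0,0, 50,-0.6,-0.24,0,0,0,0, 50,-0.6,-0.24,0,0,0,0, 50,-0.6,-0.24,0,0,0,0, 50,-0.6,-0.24,0,0,0,0]' 40; python3 go.py .572 .2195 .2 0.6
```

```text
time_s: 1.35
position: [0.4336, 0.3172, 0.2313]
tool_rot: [[-0.972, 0.236, -0.0], [0.236, 0.972, -0.0], [0.0, -0.0, -1.0]]
ft_force: [0.6, 1.0, -0.1]
grip_width: 0.0499
t 1.35 pos [0.4336 0.3172 0.2313] yaw 76.34 q [ 24.  21.  76.  -0.  83. -53.] F [ 0.58  1.04 -0.13] w 0.0499
shift/50mm now [-3.152 -1.246  0.625] after turn [-1.984  2.748  0.625] turn/8deg [-2.000e-03  1.000e-03  9.468e+00]
```

```bash
python3 -m pendant '[50,0,0,0,0,0,0.9, 50,0,0,0,0,0,0.9, 50,0,0,0,0,0,0.9, 50,0,0,0,0,0,0.9, 50,0,0,0,0,0,0.9, 50,0,0,0,0,0,0.9, 50,0,0,0,0,0,0.9, 50,0,0,0,0,0,0.9, 50,0,0,0,0,0,0.9, 50,0,0,0,0,0,0.9, 50,0,0,0,0,0,0.45, 50,0,0,0,0,0,0]'; python3 go.py .572 .2195 .2 0.6
```

```text
time_s: 2.55
position: [0.4326, 0.3183, 0.2312]
tool_rot: [[-0.013, 1.0, -0.0], [1.0, 0.013, -0.0], [-0.0, -0.0, -1.0]]
ft_force: [0.1, -0.7, 0.4]
grip_width: 0.0499
t 2.55 pos [0.4326 0.3183 0.2312] yaw 0.72 q [24. 21. 76. -0. 83. 23.] F [ 0.06 -0.74  0.38] w 0.0499
shift/50mm now [-2.01   2.764  0.625] after turn [-2.005  2.768  0.625] turn/8deg [-0.001  0.002  0.015]
```

```bash
python3 -m pendant '[50,-0.3,0.4,0.1,0,0,0, 50,-0.4,0.55,0.1,0,0,0, 50,-0.4,0.55,0.1,0,0,0, 50,-0.4,0.55,0.1,0,0,0, 50,-0.4,0.55,0.1,0,0,0, 50,-0.1,0.16,0.1,0,0,0, 50,0,0,0,0,0,0]'; python3 go.py .572 .2195 .078 0.6
python3 - <<'E'
from rig import *
import cv2,numpy as np
d=get_image("wrist"); cv2.imwrite("pics/w1.png",d["frame"][:,:,::-1]); np.savez("w1.npz",**d)
E
```

```text
time_s: 3.25
position: [0.572, 0.2198, 0.2001]
tool_rot: [[-0.013, 1.0, -0.002], [1.0, 0.013, -0.0], [-0.0, -0.002, -1.0]]
ft_force: [0.1, 0.1, -0.6]
grip_width: 0.0497
t 3.25 pos [0.572  0.2198 0.2001] yaw 0.74 q [10. 29. 67. -0. 84.  9.] F [ 0.08  0.08 -0.64] w 0.0497
shift/50mm now [-0.005  0.004  2.442] after turn [-6.000e-03 -1.000e-03  2.442e+00] turn/8deg [-0.015  0.003  0.017]
```

View pics/w1.png

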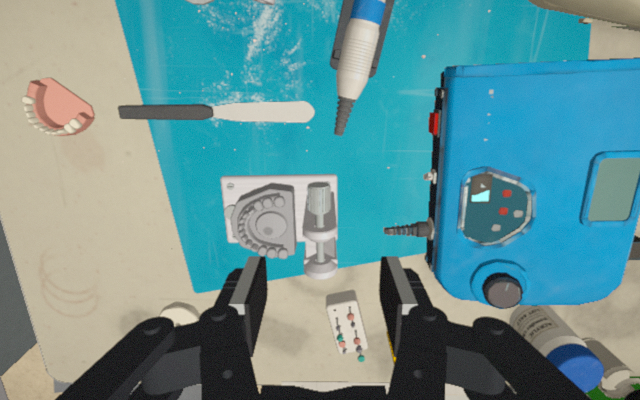

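Run:
```python
import cv2
t=cv2.imread("pics/w1.png")
cv2.imwrite("pics/w1c.png",cv2.resize(t[165:285,210:350],None,fx=5,fy=5,interpolation=cv2.INTER_CUBIC))
```

```text
(no output)
```

View pics/w1c.png

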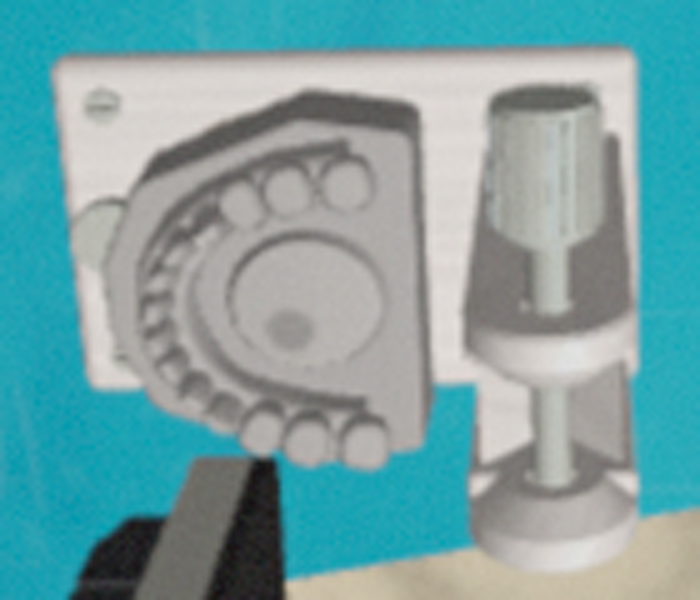

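Run:
```python
from h import *
from scipy.optimize import least_squares
np.set_printoptions(precision=4,suppress=True)
d=dict(np.load("w1.npz"))
c=lambda x,y:(210+x/5-.4,165+y/5-.4)
obs=[((58,35,12),c(637,49)),((-54,35,12),c(54,57)),((-54,-35,12),c(90,392)),((42,51,95),c(545,105)),((42,31,95),c(549,237)),((42,9.25,95),c(551,385)),((42,-9.25,95),c(551,482))]
M=np.array([o[0] for o in obs])/1000;U=np.array([o[1] for o in obs])
def X(p):
    a=p[2];R=np.array([[np.cos(a),-np.sin(a),0],[np.sin(a),np.cos(a),0],[0,0,1]]);return M@R.T+[p[0],p[1],.002]
def f(p): return (proj(d,X(p))-U).ravel()
r=least_squares(f,[.529,.176,0],x_scale=[.01,.01,.1]);p=r.x
print(p[:2],np.rad2deg(p[2]));print(f(p).reshape(-1,2).round(1))
a=p[2]
print("hinge",p[0]+.042*np.cos(a),p[1]+.042*np.sin(a),"knob",p[0]+.042*np.cos(a)-.041*np.sin(a),p[1]+.042*np.sin(a)+.041*np.cos(a))
```

```text
[0.5279 0.1748] 1.1865311990706415
[[ 0.5  1.8]
 [-1.2  0.9]
 [-1.4  0.7]
 [ 0.8  0.2]
 [ 0.3 -0.1]
 [ 0.1 -2.6]
 [ 0.3 -0.1]]
hinge 0.5698438784194285 0.17569893893506155 knob 0.568994875185881 0.2166901476694893
```

```bash
python3 -m pendant '[50,-0.02,-0.04,0.4,0,0,-0.06, 50,0,0,0.5,0,0,0, 50,0,0,0.5,0,0,0, 50,0,0,0.5,0,0,0, 50,0,0,0.4,0,0,0, 50,0,0,0.14,0,0,0, 50,0,0,0,0,0,0]'; python3 go.py .570 .219 .078 1.2
python3 - <<'E'
from rig import *
import cv2,numpy as np
d=get_image("wrist"); cv2.imwrite("pics/w2.png",d["frame"][:,:,::-1])
E
```

```text
time_s: 4.0
position: [0.5689, 0.2206, 0.0793]
tool_rot: [[-0.023, 1.0, -0.001], [1.0, 0.023, -0.0], [-0.0, -0.001, -1.0]]
ft_force: [0.6, 0.4, 0.2]
grip_width: 0.0501
t 4.0 pos [0.5689 0.2206 0.0793] yaw 1.34 q [10. 36. 77.  0. 68.  9.] F [0.62 0.41 0.18] w 0.0501
shift/50mm now [-0.033  0.022  0.026] after turn [-0.033  0.022  0.026] turn/8deg [-0.007  0.     0.017]
```

View pics/w2.png

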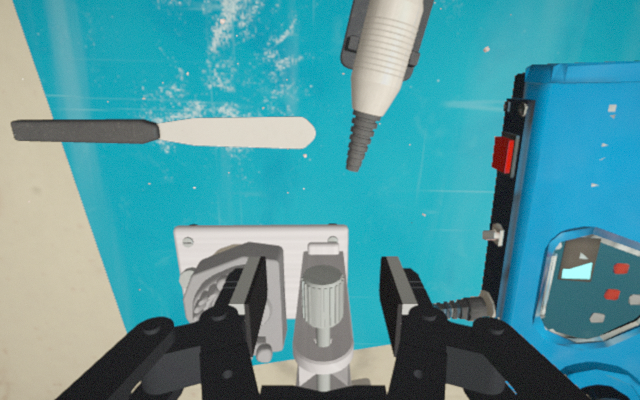

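Knob at (322,297), centred between the pads (265…385). Closing on it.

```bash
python3 -m pendant '[8,-0.03,0.02,0,0,0,0, 8,0,0,0,0,0,0, 8,0,0,0,0,0,0, 8,0,0,0,0,0,0, 8,0,0,0,0,0,0, 8,0,0,0,0,0,0, 8,0,0,0,0,0,0]' 50; python3 go.py .570 .219 .078 1.2
```

```text
time_s: 4.75
position: [0.569, 0.2186, 0.0804]
tool_rot: [[-0.022, 1.0, -0.003], [1.0, 0.022, -0.0], [-0.0, -0.003, -1.0]]
ft_force: [-9.9, 0.1, 10.3]
grip_width: 0.0145
t 4.75 pos [0.569  0.2186 0.0804] yaw 1.29 q [10. 36. 77.  0. 68.  9.] F [-9.91  0.15 10.32] w 0.0145
shift/50mm now [0.008 0.021 0.048] after turn [0.008 0.021 0.048] turn/8deg [-0.024  0.002  0.011]
```

```bash
python3 -m pendant '[8,0.05,0,0,0,0,0, 8,0.1,0,0,0,0,0, 8,0.1,0,0,0,0,0, 8,0.1,0,0,0,0,0, 8,0.1,0,0,0,0,0, 8,0.1,0,0,0,0,0, 8,0.06,0,0,0,0,0, 8,0,0,0,0,0,0]'; python3 go.py .570 .253 .078 1.2
python3 - <<'E'
from rig import *
import cv2,numpy as np
d=get_image("wrist"); cv2.imwrite("pics/w3.png",d["frame"][:,:,::-1])
E
```

```text
time_s: 5.55
position: [0.568, 0.2493, 0.0804]
tool_rot: [[-0.023, 1.0, -0.004], [1.0, 0.023, -0.0], [-0.0, -0.004, -1.0]]
ft_force: [-12.1, -0.5, 10.0]
grip_width: 0.0142
t 5.55 pos [0.568  0.2493 0.0804] yaw 1.3 q [13. 37. 75.  0. 69. 11.] F [-12.05  -0.52  10.03] w 0.0142
shift/50mm now [0.072 0.041 0.048] after turn [0.072 0.041 0.048] turn/8deg [-0.027  0.002  0.013]
```

View pics/w3.png

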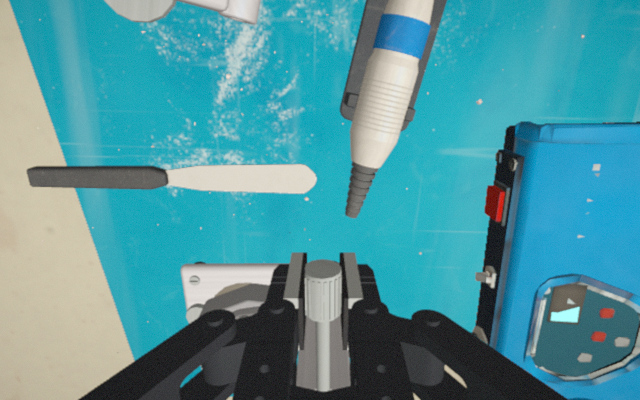

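```bash
python3 -m pendant '[8,0.06,0,0,0,0,0, 8,0.04,0,0,0,0,0, 8,0.02,0,0,0,0,0]'; python3 -m pendant '[8,0.02,0,0,0,0,0, 8,0,0,0,0,0,0]'; python3 go.py .570 .253 .078 1.2
```

```text
time_s: 5.9
position: [0.568, 0.2525, 0.0803]
tool_rot: [[-0.022, 1.0, -0.005], [1.0, 0.022, -0.006], [-0.006, -0.005, -1.0]]
ft_force: [-12.0, -18.1, 11.0]
grip_width: 0.0144
time_s: 6.1
position: [0.568, 0.2525, 0.0803]
tool_rot: [[-0.022, 1.0, -0.005], [1.0, 0.022, -0.007], [-0.007, -0.005, -1.0]]
ft_force: [-12.5, -18.9, 13.2]
grip_width: 0.0144
t 6.1 pos [0.568  0.2525 0.0803] yaw 1.25 q [13. 37. 74. -0. 69. 12.] F [-12.47 -18.91  13.22] w 0.0144
shift/50mm now [0.009 0.041 0.047] after turn [0.009 0.04  0.047] turn/8deg [-0.039  0.049  0.006]
```

```bash
python3 -m pendant '[50,-0.02,0,0,0,0,0, 50,0,0,0,0,0,0, 50,0,0,0,0,0,0, 50,0,0,-0.3,0,0,0, 50,0,0,-0.6,0,0,0, 50,0,0,-0.8,0,0,0, 50,0,0,-0.6,0,0,0, 50,0,0,0,0,0,0]'; python3 go.py .4903 .3754 .16 78.8
python3 - <<'E'
from rig import *
import cv2,numpy as np
d=get_image("wrist"); cv2.imwrite("pics/w4.png",d["frame"][:,:,::-1]); np.savez("w4.npz",**d)
E
```

```text
time_s: 6.9
position: [0.5715, 0.2557, 0.1991]
tool_rot: [[-0.022, 1.0, 0.009], [1.0, 0.022, 0.002], [0.002, 0.009, -1.0]]
ft_force: [0.4, 0.4, 0.4]
grip_width: 0.0498
t 6.9 pos [0.5715 0.2557 0.1991] yaw 1.28 q [13. 31. 65.  0. 84. 12.] F [0.45 0.44 0.41] w 0.0498
shift/50mm now [ 2.428 -1.577  0.773] after turn [2.058 2.033 0.782] turn/8deg [ 0.063  0.031 -9.69 ]
```

View pics/w4.png

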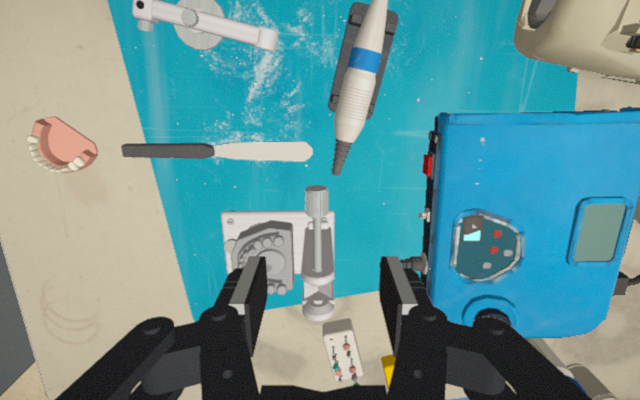

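```bash
python3 -m pendant '[50,0.3,-0.2,0,0,0,-0.5, 50,0.53,-0.35,0,0,0,0, 50,0.53,-0.35,0,0,0,0, 50,0.53,-0.35,0,0,0,0, 50,0.45,-0.3,0,0,0,0, 50,0,0,0,0,0,-0.9, 50,0,0,0,0,0,-0.9, 50,0,0,0,0,0,-0.9, 50,0,0,0,0,0,-0.9, 50,0,0,0,0,0,-0.9, 50,0,0,0,0,0,-0.9, 50,0,0,0,0,0,-0.9]'; python3 -m pendant '[50,0,0,0,0,0,-0.9, 50,0,0,0,0,0,-0.9, 50,0,0,0,0,0,-0.9, 50,0,0,0,0,0,-0.2, 50,0,0,0,0,0,0]'; python3 go.py .4903 .3754 .16 78.8
python3 - <<'E'
from rig import *
import cv2,numpy as np
d=get_image("wrist"); cv2.imwrite("pics/w5.png",d["frame"][:,:,::-1]); np.savez("w5.npz",**d)
E
```

```text
time_s: 8.15
position: [0.4826, 0.3651, 0.1927]
tool_rot: [[-0.829, 0.56, -0.002], [0.56, 0.829, -0.001], [0.001, -0.002, -1.0]]
ft_force: [-0.6, -0.0, -0.2]
grip_width: 0.0499
time_s: 8.65
position: [0.4828, 0.3651, 0.1933]
tool_rot: [[-0.981, 0.195, -0.001], [0.195, 0.981, -0.001], [0.001, -0.001, -1.0]]
ft_force: [-0.0, -0.2, 0.7]
grip_width: 0.0502
t 8.65 pos [0.4828 0.3651 0.1933] yaw 78.75 q [ 26.  29.  69.   0.  82. -53.] F [-0.03 -0.25  0.75] w 0.0502
shift/50mm now [-0.109  0.232  0.666] after turn [-0.108  0.231  0.667] turn/8deg [-0.007 -0.01  -0.006]
```

View pics/w5.png

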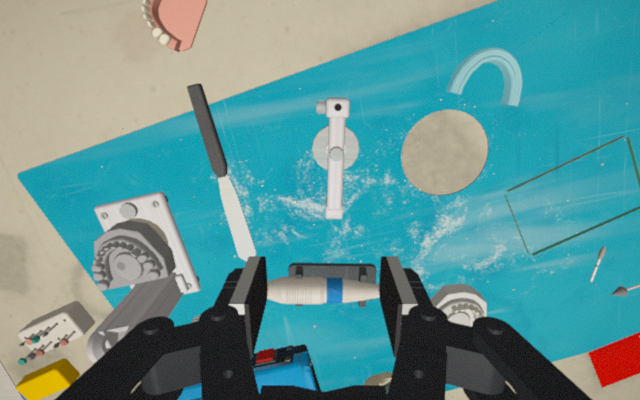

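Run:
```python
import cv2
t=cv2.imread("pics/w5.png")
cv2.imwrite("pics/w5c.png",cv2.resize(t[90:230,290:380],None,fx=4,fy=4,interpolation=cv2.INTER_CUBIC))
```

```text
(no output)
```

View pics/w5c.png

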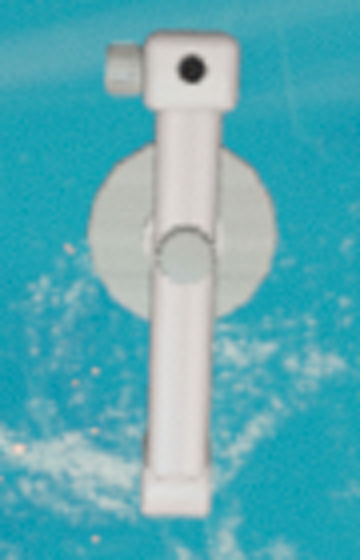

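Run:
```python
from h import *
np.set_printoptions(precision=4,suppress=True)
d=dict(np.load("w5.npz"))
c=lambda x,y:(290+x/4-.375,90+y/4-.375)
a=ray(d,*c(189,120),.026);b=ray(d,*c(180,455),.026)
pl=ray(d,*c(182,235),.007);sc=ray(d,*c(186,256),.033);re=ray(d,*c(177,517),.012)
v=b-a;v/=np.linalg.norm(v);print(a,b,np.rad2deg(np.arctan2(v[1],v[0])),"plate",pl,"screw",sc,"rear",re)
for q,x in((pl,-.012),(sc,-.012),(re,.055)):print("origin",q-v*x,"lateral of bar line", np.cross(v[:2],(q-a)[:2]))
```

```text
[0.4375 0.3842 0.026 ] [0.5112 0.3685 0.026 ] -12.01287717865743 plate [0.4651 0.3782 0.007 ] screw [0.4646 0.3783 0.033 ] rear [0.5317 0.3644 0.012 ]
origin [0.4768 0.3757 0.007 ] lateral of bar line -0.00016220278992877361
origin [0.4763 0.3758 0.033 ] lateral of bar line -0.00013305477991701602
origin [0.478  0.3758 0.012 ] lateral of bar line 0.0002213515159109579<stdin>:8: DeprecationWarning: Arrays of 2-dimensional vectors are deprecated. Use arrays of 3-dimensional vectors instead. (deprecated in NumPy 2.0)
```

```bash
python3 go.py .4897 .3732 .01 78; python3 -m pendant '[50,-0.1,0.19,0.4,0,0,0.09, 50,0,0,0.5,0,0,0, 50,0,0,0.6,0,0,0, 50,0,0,0.6,0,0,0, 50,0,0,0.6,0,0,0, 50,0,0,0.4,0,0,0, 50,0,0,0.2,0,0,0, 50,0,0,0,0,0,0]'; python3 go.py .4897 .3732 .01 78
```

```text
t 8.7 pos [0.4828 0.3651 0.1936] yaw 78.71 q [ 26.  29.  69.   0.  82. -53.] F [0.18 0.05 0.44] w 0.05
shift/50mm now [-0.107  0.188  3.671] after turn [-0.101  0.186  3.671] turn/8deg [-0.005 -0.007  0.089]
time_s: 9.5
position: [0.4893, 0.3732, 0.0282]
tool_rot: [[-0.978, 0.207, -0.002], [0.207, 0.978, -0.001], [0.002, -0.001, -1.0]]
ft_force: [-0.1, -0.8, -0.4]
grip_width: 0.0499
t 9.5 pos [0.4893 0.3732 0.0282] yaw 78.06 q [ 26.  40.  78.  -0.  62. -52.] F [-0.08 -0.85 -0.39] w 0.0499
shift/50mm now [-0.008  0.001  0.364] after turn [-0.008  0.001  0.364] turn/8deg [-0.01  -0.013  0.008]
```

```bash
python3 -m pendant '[50,0,0,0.2,0,0,0, 50,0,0,0.16,0,0,0, 50,0,0,0,0,0,0]';python3 go.py .4897 .3732 .01 78
python3 - <<'E'
from rig import *
import cv2,numpy as np
d=get_image("wrist"); cv2.imwrite("pics/w6.png",d["frame"][:,:,::-1])
E
```

```text
time_s: 9.8
position: [0.4894, 0.3733, 0.0106]
tool_rot: [[-0.979, 0.206, -0.001], [0.206, 0.979, -0.001], [0.001, -0.001, -1.0]]
ft_force: [-0.3, -0.4, 0.0]
grip_width: 0.0503
t 9.8 pos [0.4894 0.3733 0.0106] yaw 78.12 q [ 26.  41.  79.  -0.  60. -52.] F [-0.31 -0.38  0.03] w 0.0503
shift/50mm now [-0.006 -0.001  0.012] after turn [-0.006 -0.001  0.012] turn/8deg [-0.005 -0.007  0.015]
```

View pics/w6.png

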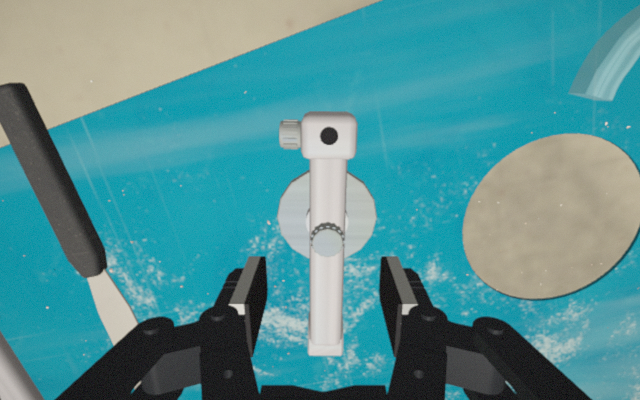

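Bar (cols 311–344 at row 290) is centred between the pads. Gripping.

```bash
python3 -m pendant '[8,0,0,0,0,0,0, 8,0,0,0,0,0,0, 8,0,0,0,0,0,0, 8,0,0,0,0,0,0, 8,0,0,0,0,0,0, 8,0,0,0,0,0,0, 8,0,0,0,0,0,0, 8,0,0,0,0,0,0]' 60; python3 -m pendant '[8,0,0,-0.2,0,0,0, 8,0,0,-0.3,0,0,0, 8,0,0,-0.4,0,0,0, 8,0,0,-0.4,0,0,0, 8,0,0,-0.4,0,0,0, 8,0,0,-0.4,0,0,0, 8,0,0,-0.4,0,0,0, 8,0,0,-0.4,0,0,0, 8,0,0,-0.3,0,0,0, 8,0,0,0,0,0,0, 8,0,0,0,0,0,0]'
python3 - <<'E'
from rig import *
import cv2,numpy as np
for n in("wrist","side"):
    d=get_image(n); cv2.imwrite(f"pics/{n}7.png",d["frame"][:,:,::-1]); np.savez(f"{n}7.npz",**d)
E
python3 go.py .5377 .1757 .18 91.2
```

```text
time_s: 10.65
position: [0.4901, 0.3737, 0.012]
tool_rot: [[-0.979, 0.206, 0.001], [0.206, 0.979, 0.001], [-0.001, 0.001, -1.0]]
ft_force: [0.1, -0.4, 4.7]
grip_width: 0.0123
time_s: 11.75
position: [0.4895, 0.3733, 0.1709]
tool_rot: [[-0.979, 0.206, -0.001], [0.206, 0.979, -0.0], [0.001, -0.001, -1.0]]
ft_force: [0.4, -0.8, -1.4]
grip_width: 0.0124
t 11.85 pos [0.4893 0.3732 0.1701] yaw 78.13 q [ 26.  31.  69.  -0.  80. -52.] F [ 1.23  0.78 -1.2 ] w 0.0124
shift/50mm now [-1.76  -3.667 -0.195] after turn [-0.885 -3.97  -0.197] turn/8deg [-0.009 -0.014 -1.633]
```

View pics/wrist7.png

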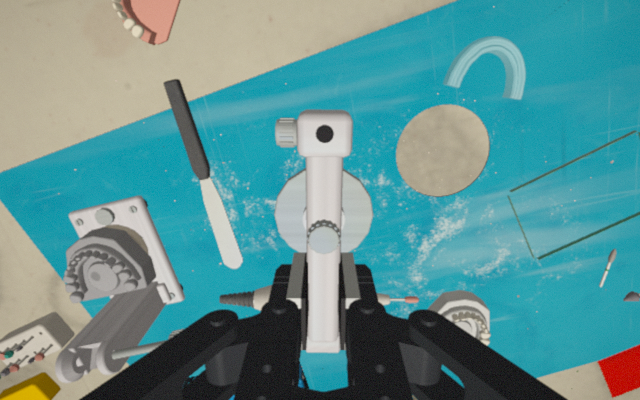

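Run:
```python
import cv2
t=cv2.imread("pics/wrist7.png")
cv2.imwrite("pics/w7c.png",cv2.resize(t[100:365,260:385],None,fx=3,fy=3,interpolation=cv2.INTER_CUBIC)[:795])
t=cv2.imread("pics/side7.png")
cv2.imwrite("pics/s7c.png",cv2.resize(t[130:290,240:440],None,fx=4,fy=4,interpolation=cv2.INTER_CUBIC)[:795])
```

```text
(no output)
```

View pics/w7c.png

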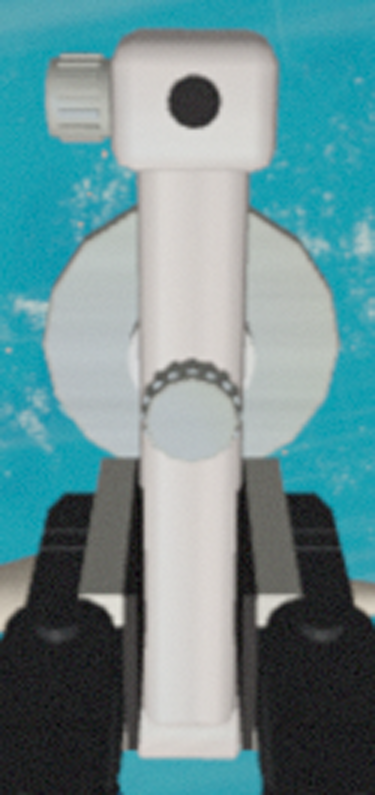

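View pics/s7c.png

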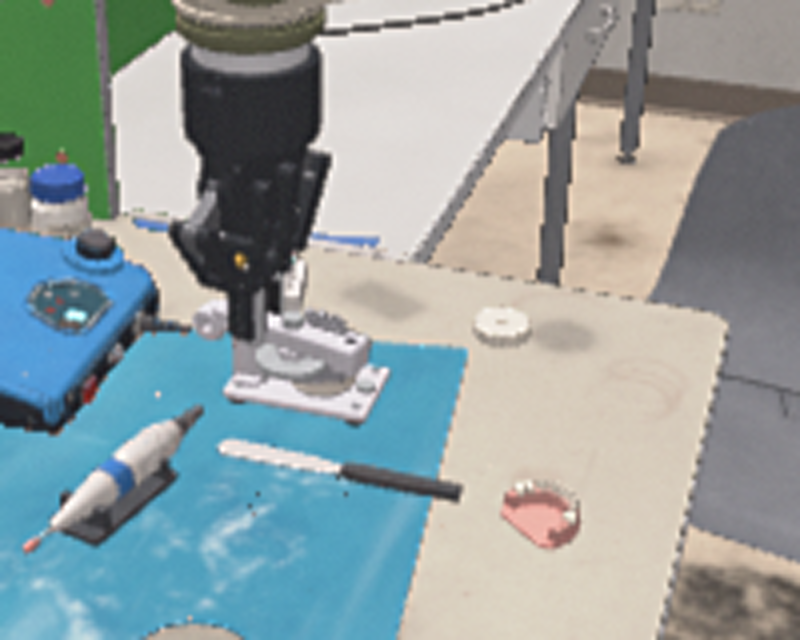

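```bash
cat > bow.py <<'E'
from h import *
def an(d,c,pts,z0,T):
    # pts: bar front, bar rear (z+.024), plate (.005), screw(.031), reartip(.010)
    a=ray(d,*c(*pts[0]),z0+.024);b=ray(d,*c(*pts[1]),z0+.024)
    v=b-a;v/=np.linalg.norm(v);print("bar yaw",np.rad2deg(np.arctan2(v[1],v[0])),a.round(4),b.round(4))
    for n,p,z,x in(("plate",pts[2],.005,-.012),("screw",pts[3],.031,-.012),("rear",pts[4],.010,.055)):
        if p is None: continue
        q=ray(d,*c(*p),z0+z);o=q-v*x;print(n,q.round(4),"origin",o.round(4),"bore",(o+v*.045).round(4),"lat",((q-a)[1]*v[0]-(q-a)[0]*v[1]).round(4),"bore-T",((o+v*.045-T)).round(4))
E
python3 - <<'E'
from bow import *
d=dict(np.load("wrist7.npz"))
c=lambda x,y:(260+x/3-.333,100+y/3-.333)
an(d,c,[(193,170),(188,700),(192,332),(192,419),(188,757)],.160,np.array([.4893,.3732,.17]))
E
```

```text
bar yaw -12.253981572231654 [0.4348 0.3834 0.184 ] [0.5111 0.3668 0.184 ]
plate [0.4624 0.3775 0.165 ] origin [0.4742 0.375  0.165 ] bore [0.5181 0.3654 0.165 ] lat 0.0002 bore-T [ 0.0288 -0.0078 -0.005 ]
screw [0.4641 0.3772 0.191 ] origin [0.4758 0.3746 0.191 ] bore [0.5198 0.3651 0.191 ] lat 0.0001 bore-T [ 0.0305 -0.0081  0.021 ]
rear [0.5334 0.3621 0.17  ] origin [0.4797 0.3738 0.17  ] bore [0.5237 0.3642 0.17  ] lat 0.0001 bore-T [ 0.0344 -0.009   0.    ]
```

```bash
python3 -m pendant '[8,0,0,0,0,0,-0.55, 8,0,0,0,0,0,-0.55, 8,0,0,0,0,0,-0.5, 8,0,0,0,0,0,0]'; python3 go.py .538 .176 .165 91.2
```

```text
time_s: 12.25
position: [0.4895, 0.3733, 0.1703]
tool_rot: [[-1.0, -0.017, -0.002], [-0.017, 1.0, -0.001], [0.002, -0.001, -1.0]]
ft_force: [0.0, -0.0, -1.3]
grip_width: 0.0125
t 12.25 pos [0.4895 0.3733 0.1703] yaw 90.97 q [ 26.  31.  69.  -0.  80. -65.] F [ 0.03 -0.03 -1.26] w 0.0125
shift/50mm now [-0.904 -3.962  0.108] after turn [-0.888 -3.966  0.106] turn/8deg [-0.006 -0.012 -0.029]
```

```bash
python3 -m pendant '[8,-0.05,-0.2,0,0,0,-0.03, 8,-0.1,-0.44,0,0,0,0, 8,-0.1,-0.45,0,0,0,0, 8,-0.1,-0.45,0,0,0,0, 8,-0.1,-0.45,0,0,0,0, 8,-0.1,-0.45,0,0,0,0, 8,-0.1,-0.45,0,0,0,0, 8,-0.1,-0.45,0,0,0,0, 8,-0.1,-0.4,0.1,0,0,0, 8,-0.04,-0.2,0,0,0,0, 8,0,0,0,0,0,0, 8,0,0,0,0,0,0]'; python3 go.py .538 .176 .165 91.2
python3 - <<'E'
from rig import *
import cv2,numpy as np
for n in("wrist","side","top"):
    d=get_image(n); cv2.imwrite(f"pics/{n}8.png",d["frame"][:,:,::-1]); np.savez(f"{n}8.npz",**d)
    t=d["frame"][:,:,::-1]
    if n=="side": t=cv2.resize(t[150:260,260:380],None,fx=6,fy=5.4,interpolation=cv2.INTER_CUBIC)
    if n=="top": t=cv2.resize(t[140:230,260:370],None,fx=6,fy=6,interpolation=cv2.INTER_CUBIC)
    cv2.imwrite(f"pics/{n}8c.png",t)
E
```

```text
time_s: 13.45
position: [0.5381, 0.1778, 0.1664]
tool_rot: [[-1.0, -0.02, -0.0], [-0.02, 1.0, 0.0], [0.0, 0.0, -1.0]]
ft_force: [0.8, 0.7, -0.9]
grip_width: 0.0125
t 13.45 pos [0.5381 0.1778 0.1664] yaw 91.15 q [  6.  27.  78.   0.  76. -85.] F [ 0.76  0.69 -0.91] w 0.0125
shift/50mm now [ 0.003 -0.035  0.029] after turn [ 0.003 -0.035  0.029] turn/8deg [ 0.002 -0.    -0.007]
```

View pics/wrist8.png

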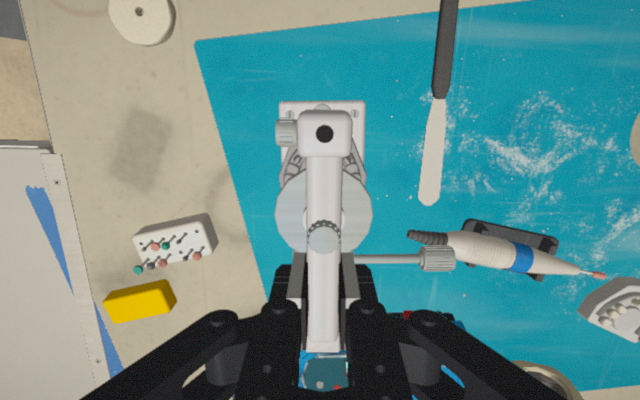

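View pics/side8c.png

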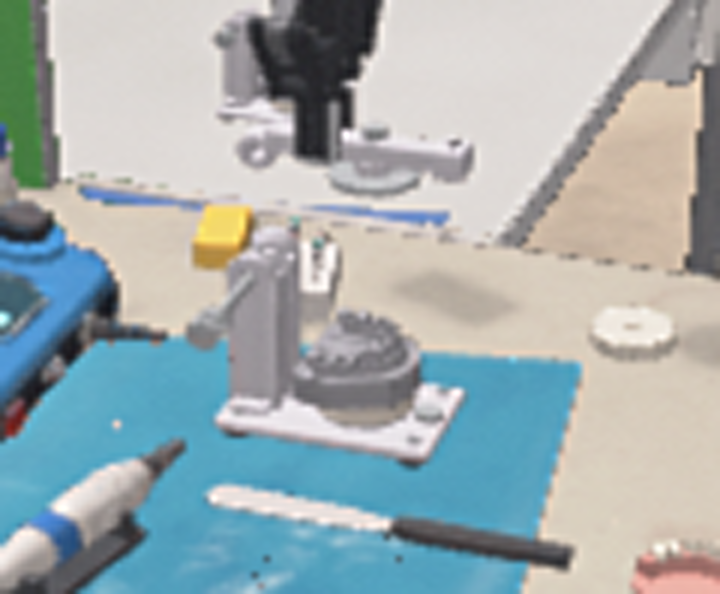

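View pics/top8c.png

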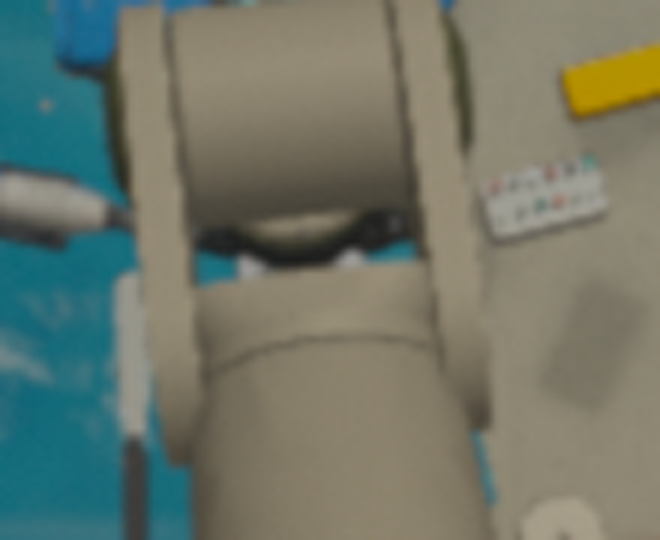

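Run:
```python
import cv2
t=cv2.imread("pics/wrist8.png")
cv2.imwrite("pics/w8c.png",cv2.resize(t[92:275,262:462],None,fx=4,fy=3.27,interpolation=cv2.INTER_CUBIC))
cv2.imwrite("pics/w8d.png",cv2.resize(t[92:172,265:385],None,fx=6,fy=6,interpolation=cv2.INTER_CUBIC))
```

```text
(no output)
```

View pics/w8d.png

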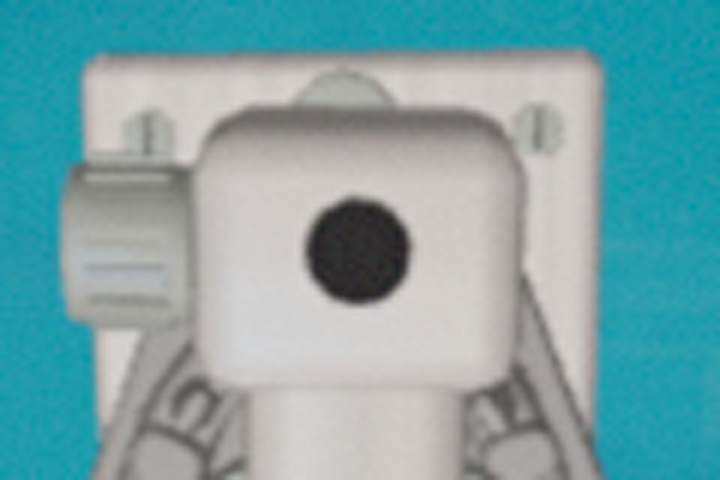

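View pics/w8c.png

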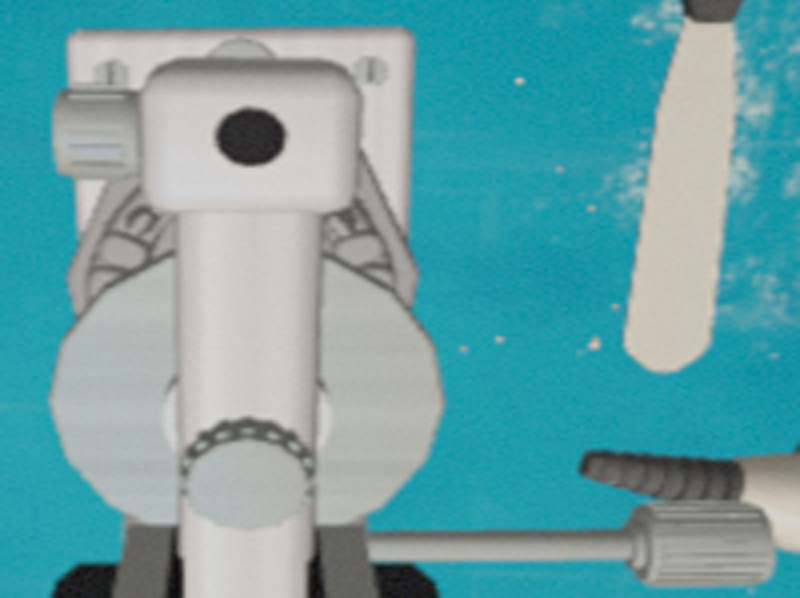

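Run:
```python
from h import *
np.set_printoptions(precision=4,suppress=True)
d=dict(np.load("wrist8.npz"))
c=lambda x,y:(265+x/6-.42,92+y/6-.42); e=lambda x,y:(262+x/4-.38,92+y/3.27-.35)
for n,q in[("cornL",ray(d,*c(83,52),.014)),("cornR",ray(d,*c(604,50),.014)),("mid",ray(d,*c(344,130),.014)),("bowhole",ray(d,*c(358,251),.181)),("bar front",ray(d,*c(358,390),.180)),("bar rear",ray(d,*e(246,585),.180)),("screw",ray(d,*e(248,485),.187)),("knob out",ray(d,*e(774,542),.097)),("knob in",ray(d,*e(634,545),.097)),("knob edges",ray(d,*e(700,500),.1)),("ke",ray(d,*e(700,586),.097))]:print(n,q)
d=dict(np.load("side8.npz"))
s=lambda x,y:(260+x/6-.42,150+y/5.4-.42)
W=cloud(d)
def pt(x,y):
    u,v=s(x,y);return W[round(v),round(u)]
for n,x,y in[("bore ring",245,150),("ring r",268,150),("blk",440,160),("screw",375,132),("plate",375,185),("pinknuckle",255,255),("knob",205,330)]:print(n,pt(x,y))
```

```text
cornL [0.4738 0.1395 0.014 ]
cornR [0.4721 0.2083 0.014 ]
mid [0.4831 0.1742 0.014 ]
bowhole [0.4737 0.1752 0.181 ]
bar front [0.4822 0.1754 0.18  ]
bar rear [0.5292 0.176  0.18  ]
screw [0.5122 0.1758 0.187 ]
knob out [0.566 0.264 0.097]
knob in [0.5672 0.241  0.097 ]
knob edges [0.5555 0.2495 0.1   ]
ke [0.5764 0.253  0.097 ]
bore ring [0.5756 0.1878 0.1676]
ring r [0.563  0.1885 0.17  ]
blk [0.4774 0.1879 0.1775]
screw [0.5114 0.1824 0.1848]
plate [0.5058 0.1978 0.162 ]
pinknuckle [0.568  0.1943 0.1079]
knob [0.5643 0.2626 0.0993]
```

```bash
python3 -m pendant '[8,0,0,0.2,0,0,0, 8,0,0,0.3,0,0,0, 8,0,0,0.2,0,0,0, 8,0,0,0.15,0,0,0, 8,0,0,0,0,0,0, 8,0,0,0,0,0,0]'; python3 go.py .538 .1775 .097 91.2
python3 - <<'E'
from rig import *
import cv2,numpy as np
d=get_image("side"); t=d["frame"][:,:,::-1]; np.savez("side9.npz",**d)
cv2.imwrite("pics/side9c.png",cv2.resize(t[160:240,275:365],None,fx=8,fy=7.4,interpolation=cv2.INTER_CUBIC))
E
```

```text
time_s: 14.2
position: [0.5384, 0.1775, 0.124]
tool_rot: [[-1.0, -0.021, 0.0], [-0.021, 1.0, 0.0], [-0.0, -0.0, -1.0]]
ft_force: [0.1, 0.6, -2.1]
grip_width: 0.0122
t 14.2 pos [0.5384 0.1775 0.124 ] yaw 91.18 q [  6.  29.  81.  -0.  70. -85.] F [ 0.06  0.56 -2.08] w 0.0122
shift/50mm now [0.009 0.    0.539] after turn [0.009 0.    0.539] turn/8deg [-0.     0.002 -0.003]
```

View pics/side9c.png

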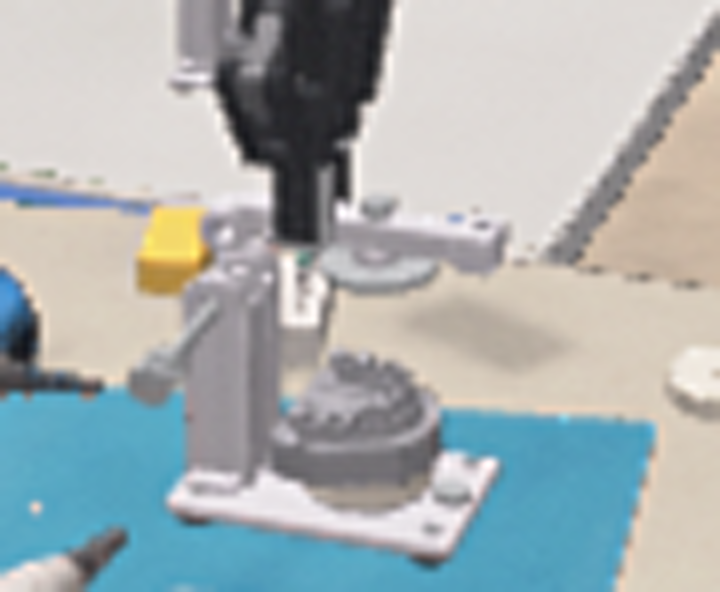

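The bow knuckle at (232,230) is just above the frame knuckles (235,275) and in line with them. Lowering slowly.

```bash
python3 -m pendant '[8,0,0,0.08,0,0,0, 8,0,0,0.08,0,0,0, 8,0,0,0.08,0,0,0, 8,0,0,0,0,0,0]'; python3 -m pendant '[8,0,0,0.06,0,0,0, 8,0,0,0.06,0,0,0, 8,0,0,0,0,0,0]'; python3 go.py .538 .1775 .097 91.2
```

```text
time_s: 14.65
position: [0.5379, 0.1774, 0.1111]
tool_rot: [[-1.0, -0.02, -0.001], [-0.02, 1.0, -0.0], [0.001, -0.0, -1.0]]
ft_force: [0.3, 0.4, -1.0]
grip_width: 0.0123
time_s: 14.95
position: [0.5381, 0.1774, 0.1054]
tool_rot: [[-1.0, -0.021, -0.001], [-0.021, 1.0, -0.0], [0.001, -0.0, -1.0]]
ft_force: [-0.4, 0.5, -1.4]
grip_width: 0.0124
t 14.95 pos [0.5381 0.1774 0.1054] yaw 91.18 q [  6.  30.  83.  -0.  67. -85.] F [-0.43  0.53 -1.44] w 0.0124
shift/50mm now [0.001 0.001 0.167] after turn [0.001 0.001 0.167] turn/8deg [-0.001 -0.006 -0.003]
```

```bash
python3 -m pendant '[8,0,0,0.04,0,0,0, 8,0,0,0.03,0,0,0, 8,0,0,0,0,0,0]'; python3 -m pendant '[8,0,0,0.02,0,0,0, 8,0,0,0.02,0,0,0, 8,0,0,0,0,0,0]'; python3 -m pendant '[8,0,0,0.02,0,0,0, 8,0,0,0,0,0,0]'
```

```text
time_s: 15.25
position: [0.5382, 0.1774, 0.1021]
tool_rot: [[-1.0, -0.021, -0.0], [-0.021, 1.0, -0.0], [0.0, -0.0, -1.0]]
ft_force: [-0.3, -0.7, -1.1]
grip_width: 0.0126
time_s: 15.55
position: [0.5382, 0.1774, 0.1002]
tool_rot: [[-1.0, -0.021, -0.0], [-0.021, 1.0, -0.0], [0.0, -0.0, -1.0]]
ft_force: [0.1, 0.0, -0.9]
grip_width: 0.0125
time_s: 15.75
position: [0.5382, 0.1774, 0.0992]
tool_rot: [[-1.0, -0.02, -0.0], [-0.02, 1.0, 0.0], [0.0, 0.0, -1.0]]
ft_force: [0.4, 0.2, -1.6]
grip_width: 0.0122
```

```bash
python3 -m pendant '[8,0,0,0.02,0,0,0, 8,0,0,0,0,0,0]'; python3 -m pendant '[8,0,0,0.02,0,0,0, 8,0,0,0,0,0,0]';python3 -m pendant '[8,0,0,0.02,0,0,0, 8,0,0,0,0,0,0]'
```

```text
time_s: 15.95
position: [0.5382, 0.1774, 0.0982]
tool_rot: [[-1.0, -0.02, -0.0], [-0.02, 1.0, -0.0], [0.0, -0.0, -1.0]]
ft_force: [0.4, 0.5, -1.2]
grip_width: 0.0123
time_s: 16.15
position: [0.5383, 0.1774, 0.0973]
tool_rot: [[-1.0, -0.02, 0.0], [-0.02, 1.0, -0.0], [-0.0, -0.0, -1.0]]
ft_force: [-0.9, -0.7, -0.6]
grip_width: 0.0125
time_s: 16.35
position: [0.5383, 0.1774, 0.0969]
tool_rot: [[-1.0, -0.021, 0.0], [-0.021, 1.0, -0.0], [-0.0, -0.0, -1.0]]
ft_force: [-2.9, -1.3, 5.2]
grip_width: 0.0122
```

```bash
python3 -m pendant '[8,0.01,0,0.01,0,0,0, 8,0,0,0,0,0,0, 8,0,0,0,0,0,0]'; python3 -m pendant '[8,0.01,0,0.01,0,0,0, 8,0,0,0,0,0,0, 8,0,0,0,0,0,0]'
```

```text
time_s: 16.65
position: [0.5382, 0.1775, 0.0967]
tool_rot: [[-1.0, -0.021, 0.002], [-0.021, 1.0, 0.0], [-0.002, 0.0, -1.0]]
ft_force: [-1.2, -0.5, 5.0]
grip_width: 0.0123
time_s: 16.95
position: [0.538, 0.1775, 0.0965]
tool_rot: [[-1.0, -0.021, 0.003], [-0.021, 1.0, 0.0], [-0.003, 0.0, -1.0]]
ft_force: [-1.1, -0.8, 7.4]
grip_width: 0.0122
```

```bash
python3 -m pendant '[8,0.005,0,0.01,0,0,0, 8,0,0,0,0,0,0, 8,0,0,0,0,0,0, 8,0,0,0,0,0,0]'
python3 - <<'E'
from rig import *
import cv2,numpy as np
d=get_image("side"); t=d["frame"][:,:,::-1]; np.savez("side10.npz",**d)
cv2.imwrite("pics/side10c.png",cv2.resize(t[170:240,275:365],None,fx=8,fy=8,interpolation=cv2.INTER_CUBIC))
d=get_image("wrist"); t=d["frame"][:,:,::-1]; np.savez("w10.npz",**d); cv2.imwrite("pics/w10.png",t)
d=get_image("top"); t=d["frame"][:,:,::-1]; cv2.imwrite("pics/top10.png",t)
E
```

```text
time_s: 17.35
position: [0.5379, 0.1775, 0.0963]
tool_rot: [[-1.0, -0.021, 0.004], [-0.021, 1.0, 0.0], [-0.004, 0.0, -1.0]]
ft_force: [-1.4, -0.6, 10.2]
grip_width: 0.0123
```

View pics/side10c.png

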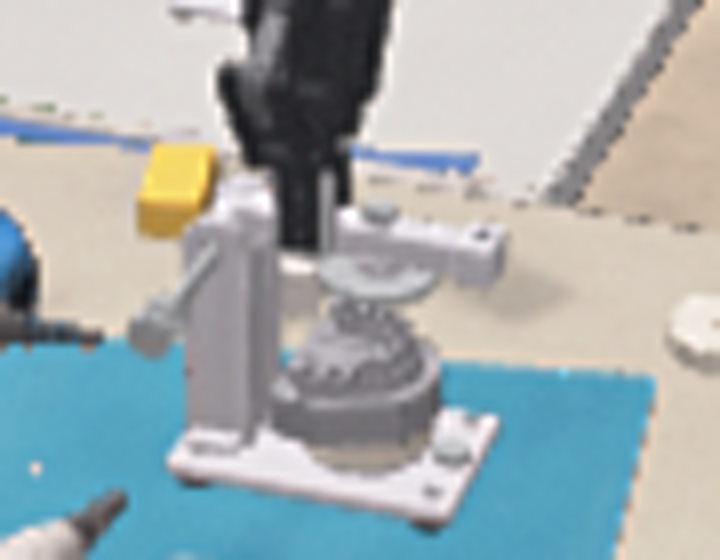

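View pics/w10.png

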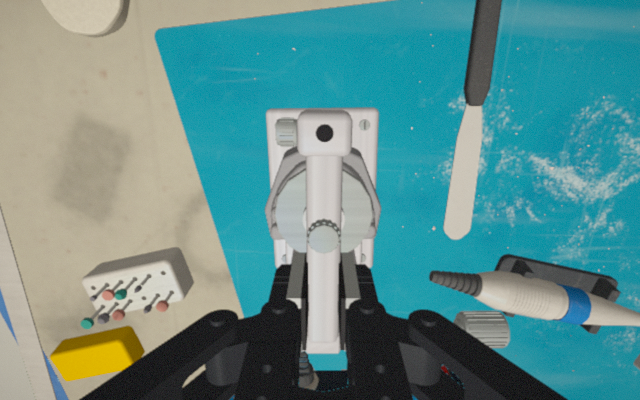

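```bash
python3 -m pendant '[8,0,0,0,0,0,0, 8,0,0,0,0,0,0, 8,0,0,0,0,0,0, 8,0,0,0,0,0,0, 8,0,0,0,0,0,0]'
python3 - <<'E'
from h import *
np.set_printoptions(precision=4,suppress=True)
W=cloud(dict(np.load("side10.npz")));s=lambda x,y:(275+x/8-.44,170+y/8-.44)
for n,x,y in[("knob",150,335),("screw",380,212),("blk top",480,235),("bar top",400,225),("knuckle top",225,215),("bow knuckle?",245,190)]:
    u,v=s(x,y);print(n,W[round(v),round(u)])
d=dict(np.load("w10.npz"));W=cloud(d)
for n,u,v in[("barfront",325,165),("bar mid",324,205),("bar rear",323,300),("barend",322,335)]:print(n,W[v,u])
print("knob end",ray(d,508,330,.105))
E
```

```text
time_s: 18.0
position: [0.5379, 0.1775, 0.0963]
tool_rot: [[-1.0, -0.021, 0.004], [-0.021, 1.0, 0.0], [-0.004, 0.0, -1.0]]
ft_force: [-1.7, -0.4, 7.9]
grip_width: 0.0123
knob [0.5668 0.2636 0.0994]
screw [0.5106 0.1833 0.1162]
blk top [0.4723 0.1807 0.1123]
bar top [0.5031 0.1783 0.1085]
knuckle top [0.5698 0.1824 0.1049]
bow knuckle? [0.5693 0.1675 0.1076]
barfront [0.4855 0.1755 0.108 ]
bar mid [0.5012 0.1755 0.1083]
bar rear [0.5433 0.176  0.1093]
barend [0.5604 0.176  0.1103]
knob end [0.5603 0.2594 0.105 ]
```

```bash
python3 -m pendant '[8,0.02,0,0,0,0,0, 8,0,0,0,0,0,0, 8,0,0,0,0,0,0]'; python3 -m pendant '[8,-0.04,0,0,0,0,0, 8,0,0,0,0,0,0, 8,0,0,0,0,0,0]';  python3 -m pendant '[8,0.02,0,0,0,0,0, 8,0,0,0,0,0,0, 8,0,0,0,0,0,0, 8,0,0,0,0,0,0]'
```

```text
time_s: 18.3
position: [0.5379, 0.1775, 0.0963]
tool_rot: [[-1.0, -0.02, 0.006], [-0.02, 1.0, 0.0], [-0.006, 0.0, -1.0]]
ft_force: [3.1, 0.9, 5.7]
grip_width: 0.0125
time_s: 18.6
position: [0.538, 0.1775, 0.0962]
tool_rot: [[-1.0, -0.021, 0.001], [-0.021, 1.0, 0.0], [-0.001, -0.0, -1.0]]
ft_force: [-6.3, -1.6, 11.5]
grip_width: 0.0125
time_s: 19.0
position: [0.538, 0.1775, 0.0963]
tool_rot: [[-1.0, -0.021, 0.004], [-0.021, 1.0, 0.0], [-0.004, 0.0, -1.0]]
ft_force: [-2.4, -0.4, 8.5]
grip_width: 0.0127
```

The bow resists ±1 mm probes in both directions without moving, so it is seated on both flanks. Handing in.

Run:
```python
from rig import *
print(close_job()); s=observe(); print(s["time_s"],s["ft_force"],s["position"])
```

```text
the job is handed in; nothing more can be done
None
the job is handed in; nothing more can be done
```

I drew the hinge pin out to its stop and lowered the bow into the V seat. I handed the job in at about 19 s of the 51 s, still gripping the bow and pressing lightly. No verdict came back.

- **Pin:** it travelled about 34 mm and then stopped hard, with about 18 N along the pull. The last wrist picture shows the knob still drawn out.
- **Seat:** contact came at the expected height (TCP about 97 mm). The bow then held its position in x against ±1 mm probes, with the force reversing between +3 and -6 N, so it rests on both flanks of the V.
- **Press and level:** the press read about 8.5 N, or about 10 N with the bow's weight added. The yaw matches the frame, and the bow is level to about 0.03 rad.
- **Not moved:** I did not touch any of the bystanders, though I did not measure their positions afterwards.

**Disagreements:**
- The depth pictures put the top of the bar 1 to 3 mm lower than the touch and geometry do, and the wrist camera reads about 1.7 mm off sideways. I relied on touch and on positions relative to each other.
- The finger width read about 12.3 mm on the 14 mm bar and 14.4 mm on the 16 mm knob, which looks like an offset in the reading.

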